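Set the push-pull selector rod to its middle click

TASK

The test leads are to be routed through the selector box with the red knob: pull its push-pull rod out from fully in to its middle click position, so that it rests in that click with one black ring showing, and let go. Leave the rod of the box with the blue knob fully pushed in, as it is.

Things in the scene. Friction and masses are not known exactly. Their poses are not given: they have to be found in the camera images.
- red_knob (a point): centre of the red knob on the rod to set: a cylinder 27 mm in diameter, 24 mm long, axis level along the rod, 45 mm above the desk. Axes: z up, x along the rod from knob into box (pulling out is -x), y across. Fully in, it is 45 mm in front of the face of its grey box, screwed down: 100 mm along x, 80 wide, 63 high, sockets to 70. A brass bushing stands 10 mm out of the face
- red_rod (a joint): how far the red knob's rod is pulled out, in m: 0 fully in (the start), 0.025 middle click, 0.050 fully out. A spring detent holds each click: about 8 N to leave one; let go within 10 mm of a click it snaps in and stops within 1 mm. The 8 mm rod bears two black rings: outside the bushing none shows when fully in, one at the middle, two fully out
- blue_knob (a point): centre of the blue knob of the second, otherwise equal box, to be left alone; same sizes, height and axes as the red one; its rod is fully in too. Either box may be the left or the right one
- blue_rod (a joint): how far the blue knob's rod is pulled out, in m: starts and must stay at 0, fully in; clicks as on the red one

How it is judged:
By the outcome, as a careful person would: the job done as asked, in the order asked, and still so for the second after the job is handed in, with the robot touching nothing.
It also fails if it takes over 29 s, if anything falls off the work surface, if the arm or the gripper's body presses on something with over 40 N, if the wrist force passes 120 N, or if a joint passes its speed limit or range.

ROBOT

A 6-joint arm with a two-finger parallel gripper is mounted at the origin on a cart in front of the work surface, level with it; the furniture and walls round the work are solid. World frame = base frame: x ahead of the robot, y to its left, z up, the work surface at z = 0. Lengths are in m, angles in rad, forces in N, time in s.
With the tool pointing down it reaches from about 0.275 to 0.825 m from the base axis. Payload 4.9 kg.
Tool frame: the origin (TCP) lies at the very end of the fingers, on their centre line; the grasp point (between the pads) lies 19 mm behind it; z points along the fingers, y is the line along which they close (so a half turn about z gives the same grasp; the last joint's range is limited). The gripper opens to 85 mm and grips with 20 to 120 N. Pads are 22 mm wide; open, the fingers measure 114 mm over their backs; the gripper's body (76 mm by 85 mm) begins 54 mm behind the grasp point. The pads swing forward as they close: fully open they stand 13 mm farther back than shut.
Start: joints at [-1.33, 0.326, -0.193, 1.052, 0, 1.437], TCP at [0.201, -0.512, 0.201] pointing down, gripper open.
Joint ranges: [-2.65, 2.65], [-0.97, 1.79], [-1.3, 1.35], [-1.93, 2.1], [-1.47, 1.37], [-3.14, 3.14]. Speed limits (rad/s): [2.57, 2.57, 3.14, 3.14, 3.14, 3.14].

INTERFACE

Orientations are given as a unit quaternion [w, x, y, z].
In Python, from cell import bot gives the robot as it stands. Calls block until the motion is done:
- bot.move_pose(position, orientation): joint-space move of the TCP to a pose.
- bot.move_linear(position, speed=0.15, rotation=None, until_force=None): straight line of the TCP; rotation=None keeps the orientation; speed is the mean speed in m/s. With until_force (N) it stops when the force on the tool has changed by that much, and returns True; else False.
- bot.goto_joints(angles): joint-space move.
- bot.set_gripper(opening, grasp_force=None): opening from 0.0 (shut) to 1.0 (fully open); grasp_force is the grip in N (None keeps the last); returns when the fingers have stopped.
- bot.wait(seconds).
- bot.solve_ik(position, orientation): joint angles nearest the present ones, or None.
- bot.camera(name): name is "scene" or "top" or "wrist"; returns the picture (420x560x3 uint8, red, green, blue); there is no depth.
- bot.calibration(name): a dict with "mtx" (3x3 intrinsics, pixels), "k1" (the pictures are not rectified: a ray, as slopes to the right and down, at radius r is drawn at 1 + k1 r^2 times it, then the intrinsics apply), "extrinsics" (4x4, takes a point from world to camera coordinates); the wrist camera has in their place "hand_eye" (4x4, takes a point from camera to tool coordinates, whose origin is the TCP and whose axes are the flange's). Camera axes: x right, y down, z forward; pixel columns grow to the right and rows downward; lengths in m; the calibration is good to about 2 mm. A picture is of the moment at which its call begins: read the wrist's pose just before it. calibration takes no time and is no camera call.
A pose or a line that the arm cannot do raises bot.PlanningError and nothing moves.
- bot.close_job(): hands the job in; it is judged then, once.
Readings, each from a call of its own:
- bot.read_clock(): time.
- bot.read_joint_positions(): joint angles.
- bot.read_joint_vel(): joint speeds.
- bot.read_joint_efforts(): joint torques, N m.
- bot.read_position(): TCP position.
- bot.read_tool_rot(): TCP orientation.
- bot.read_ft_force(): force on the tool from outside, world axes, zero at the start.
- bot.read_moment(): the same for the moment, N m.
- bot.read_gripper_width(): opening from 0.0 (shut) to 1.0 (fully open).
- bot.read_finger_force(): force on a finger pad.
Only numpy, scipy, OpenCV 4.12 (cv2) and the standard library are available. Lean on these libraries where they do the work, as an engineer would, in place of code of your own. Each camera call takes 0.05 s, during which the arm holds its last target. There are 200 camera calls.

## Working session

There is one attempt and no reset: what is moved stays moved. The work goes in short steps, each a Python script; the robot and the scene stay as the last script left them, time stands still between calls to the robot, and variables do not carry over. Pictures are saved under pics/ and viewed, at most 10 in all, crops included, and the job is handed in when it is done.

```bash
mkdir -p pics; python3 - <<'E'
from cell import bot
import cv2
for n in("scene","top"):
    cv2.imwrite(f"pics/{n}0.png",bot.camera(n)[...,::-1]); c=bot.calibration(n); print(n,c)
print(bot.calibration("wrist"),bot.read_tool_rot(),bot.read_clock())
E
```

```text
scene {'mtx': array([[403.99980283,   0.        , 276.41327521],
       [  0.        , 403.99980283, 204.02170444],
       [  0.        ,   0.        ,   1.        ]]), 'k1': -0.12141702624696488, 'extrinsics': array([[-0.90621495, -0.42274404,  0.0078706 ,  0.56001198],
       [-0.32468089,  0.68383677, -0.6534138 ,  0.07041543],
       [ 0.27084458, -0.59468878, -0.75696002,  0.93603033],
       [ 0.        ,  0.        ,  0.        ,  1.        ]])}
top {'mtx': array([[397.38353354,   0.        , 278.0719001 ],
       [  0.        , 397.38353354, 209.40971305],
       [  0.        ,   0.        ,   1.        ]]), 'k1': 0.025524488644512597, 'extrinsics': array([[ 2.36635373e-02, -9.99710356e-01,  4.38648373e-03,
         2.28969383e-01],
       [-9.86189606e-01, -2.40624861e-02, -1.63862924e-01,
         5.15154748e-01],
       [ 1.63921012e-01, -4.48328247e-04, -9.86473366e-01,
         8.56111038e-01],
       [ 0.00000000e+00,  0.00000000e+00,  0.00000000e+00,
         1.00000000e+00]])}
{'mtx': array([[358.0359865 ,   0.        , 281.12223728],
       [  0.        , 358.0359865 , 205.42932357],
       [  0.        ,   0.        ,   1.        ]]), 'k1': -0.039252806434651795, 'hand_eye': array([[ 3.08491848e-04, -9.55433117e-01, -2.95207491e-01,
         7.45922710e-02],
       [ 9.99999897e-01,  3.92712533e-04, -2.26006267e-04,
         3.88534415e-04],
       [ 3.31865554e-04, -2.95207391e-01,  9.55433140e-01,
        -1.73772849e-01],
       [ 0.00000000e+00,  0.00000000e+00,  0.00000000e+00,
         1.00000000e+00]])} [-7.95646776e-04  9.82490647e-01  1.86310207e-01 -4.71608250e-05] 0.1
```

View pics/scene0.png

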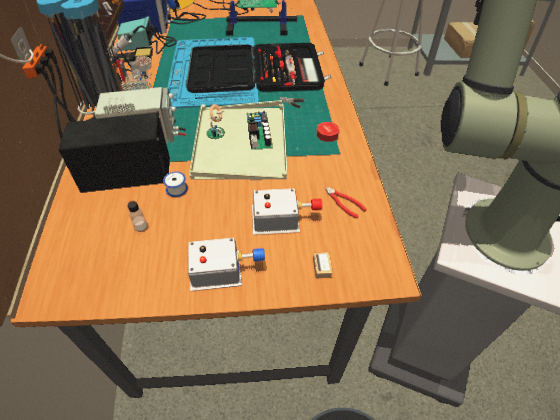

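View pics/top0.png

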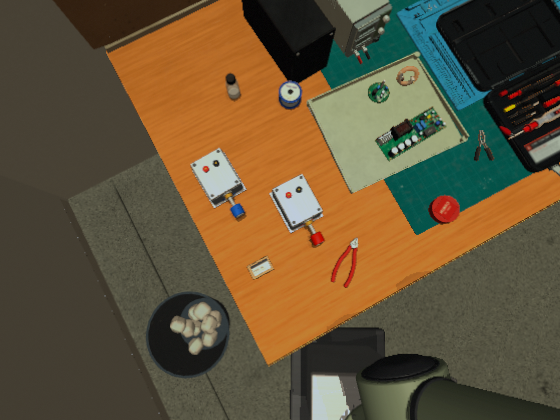

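```bash
cat > h.py <<'E'
import cv2, numpy as np
def undist(c,p):
    return cv2.undistortPoints(np.float64(p).reshape(-1,1,2),c["mtx"],np.array([c["k1"],0,0,0,0])).reshape(-1,2)
def rays(c,p,T=None):
    E=np.linalg.inv(c["extrinsics"]) if T is None else T
    d=np.c_[undist(c,p),np.ones(len(np.reshape(p,(-1,2))))]@E[:3,:3].T
    return E[:3,3],d
def plane(c,p,z,T=None):
    o,d=rays(c,p,T); return o+d*((z-o[2])/d[:,2])[:,None]
def blobs(rgb,col,amin=40):
    h=cv2.cvtColor(rgb,cv2.COLOR_RGB2HSV)
    if col=="red": m=cv2.inRange(h,(0,190,70),(5,255,255))|cv2.inRange(h,(172,190,70),(180,255,255))
    elif col=="blue": m=cv2.inRange(h,(105,150,50),(125,255,255))
    else: m=cv2.inRange(h,(0,0,150),(180,50,255))
    cs,_=cv2.findContours(m,cv2.RETR_EXTERNAL,cv2.CHAIN_APPROX_NONE)
    return [(cv2.contourArea(k),np.array(cv2.minAreaRect(k)[0]),cv2.boxPoints(cv2.minAreaRect(k)),
       np.array([cv2.moments(k)["m10"],cv2.moments(k)["m01"]])/max(cv2.moments(k)["m00"],1)) for k in cs if cv2.contourArea(k)>amin]
E
python3 - <<'E'
from h import *
from cell import bot
np.set_printoptions(precision=4,suppress=True)
for n in("top","scene"):
    im=cv2.imread(f"pics/{n}0.png")[...,::-1].copy(); c=bot.calibration(n)
    for col in("red","blue"):
        for b in blobs(im,col):
            if b[0]<400: print(n,col,b[0],b[3],plane(c,b[3],.045)[0])
    for b in blobs(im,"white",600):
        if b[0]<4000:
            P=plane(c,b[2],.063); print(n,"white",b[0],b[1]); print(P, P.mean(0))
    x,y=(180,135) if n=="top" else (170,170)
    cv2.imwrite(f"pics/{n}c.png",cv2.resize(im[y:y+130,x:x+170,::-1],None,fx=4,fy=4,interpolation=cv2.INTER_CUBIC))
E
```

```text
top red 94.0 [351.3138 268.0372] [0.3824 0.0773 0.045 ]
top red 98.0 [339.6837 262.2058] [0.3944 0.1028 0.045 ]
top red 95.5 [316.6562 238.2496] [0.4461 0.1539 0.045 ]
top red 43.5 [505.3065 130.1188] [ 0.7077 -0.2799  0.045 ]
top red 73.5 [530.1927 126.2971] [ 0.7181 -0.3372  0.045 ]
top red 61.5 [551.3225 101.4878] [ 0.7797 -0.39    0.045 ]
top red 44.0 [515.25    93.9735] [ 0.797  -0.3085  0.045 ]
top blue 87.0 [236.5747 209.6034] [0.5063 0.3346 0.045 ]
top white 1321.0 [330.5 397. ]
[[0.1628 0.1634 0.063 ]
 [0.1647 0.0874 0.063 ]
 [0.0814 0.0882 0.063 ]
 [0.0795 0.1628 0.063 ]] [0.1221 0.1255 0.063 ]
top white 1358.0 [297.2271 199.4931]
[[0.5525 0.2555 0.063 ]
 [0.5908 0.1898 0.063 ]
 [0.5063 0.1438 0.063 ]
 [0.4692 0.2088 0.063 ]] [0.5297 0.1995 0.063 ]
top white 1337.5 [217.2385 176.7923]
[[0.6029 0.4442 0.063 ]
 [0.6483 0.3732 0.063 ]
 [0.5504 0.3141 0.063 ]
 [0.5066 0.3844 0.063 ]] [0.577 0.379 0.063]
scene red 91.0 [316.2656 203.9048] [0.4461 0.1514 0.045 ]
scene blue 100.0 [258.075 254.245] [0.5052 0.3331 0.045 ]
scene white 1390.0 [212.959  255.5492]
[[0.649  0.3802 0.063 ]
 [0.5593 0.3242 0.063 ]
 [0.516  0.3915 0.063 ]
 [0.6007 0.4439 0.063 ]] [0.5813 0.385  0.063 ]
scene white 3567.5 [498. 264.]
[[ 0.1393  0.3084  0.063 ]
 [ 0.1795  0.0976  0.063 ]
 [-0.0968 -0.0307  0.063 ]
 [-0.0974  0.2095  0.063 ]] [0.0311 0.1462 0.063 ]
scene white 1093.5 [274.9776 211.0511]
[[0.5934 0.1936 0.063 ]
 [0.5    0.1411 0.063 ]
 [0.4466 0.2546 0.063 ]
 [0.5322 0.3019 0.063 ]] [0.518  0.2228 0.063 ]
scene white 787.0 [475.6416 194.7547]
[[ 0.1595  0.0314  0.063 ]
 [ 0.1548 -0.0785  0.063 ]
 [ 0.0493 -0.0842  0.063 ]
 [ 0.0612  0.0249  0.063 ]] [ 0.1062 -0.0266  0.063 ]
scene white 1051.5 [119.8265 101.1559]
[[ 1.2664  0.0669  0.063 ]
 [ 1.0466 -0.0766  0.063 ]
 [ 0.9731  0.0123  0.063 ]
 [ 1.1785  0.1468  0.063 ]] [1.1162 0.0373 0.063 ]
```

View pics/topc.png

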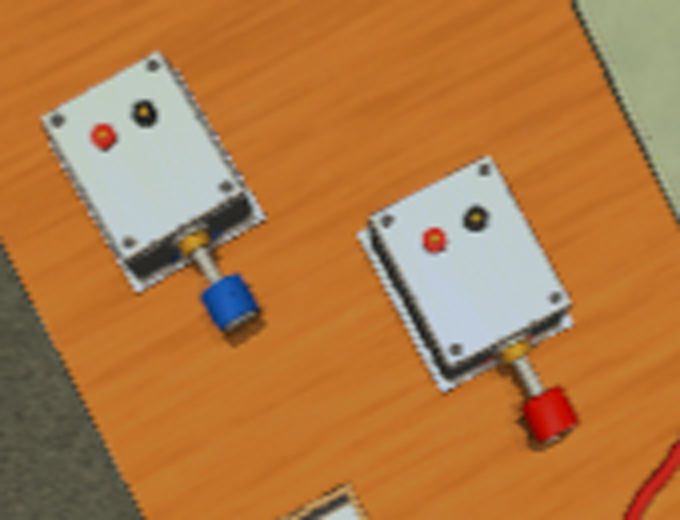

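```bash
cat >> h.py <<'E'
from scipy.spatial.transform import Rotation as R
def wristT(bot):
    w,x,y,z=bot.read_tool_rot(); T=np.eye(4); T[:3,:3]=R.from_quat([x,y,z,w]).as_matrix(); T[:3,3]=bot.read_position()
    return T@bot.calibration("wrist")["hand_eye"]
YAW=np.deg2rad(28.9); D=np.array([np.cos(YAW),np.sin(YAW),0]); Q=[0,np.cos(YAW/2),np.sin(YAW/2),0]
K=np.array([.4463,.1533,0])
E
python3 - <<'E'
from h import *
from cell import bot
np.set_printoptions(precision=4,suppress=True)
bot.move_pose(list(K+[0,0,.15]),Q)
bot.set_gripper(0.7,60)
T=wristT(bot); im=bot.camera("wrist"); c=bot.calibration("wrist")
cv2.imwrite("pics/w1.png",im[...,::-1]); np.save("T1.npy",T)
for b in blobs(im,"red",100): print(b[0],b[1],b[2].ravel(),b[3],plane(c,b[3],.045,T),plane(c,b[1],.045,T))
print(bot.read_position(),bot.read_clock(),bot.read_gripper_width())
E
```

```text
940.5 [280. 193.] [264. 176. 296. 176. 296. 210. 264. 210.] [279.8901 193.3856] [[0.4448 0.1531 0.045 ]] [[0.4451 0.1532 0.045 ]]
[0.4464 0.1532 0.15  ] 3.05 0.6965935418369695
```

View pics/w1.png

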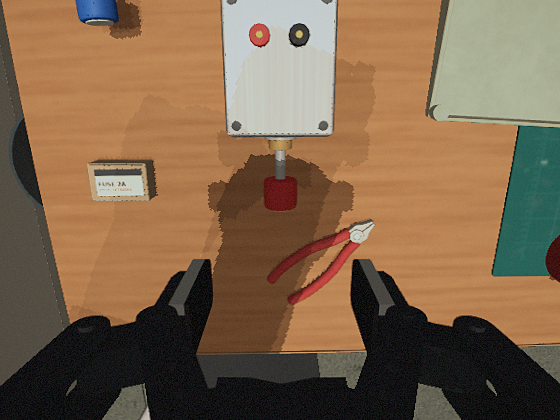

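```bash
python3 - <<'E'
from h import *
from cell import bot
np.set_printoptions(precision=4,suppress=True)
G=np.array([.4455,.1532,.022])
print(bot.move_linear(list(G),.12,until_force=15))
bot.set_gripper(0.0,50)
print("grip",bot.read_gripper_width(),bot.read_finger_force(),bot.read_ft_force(),bot.read_position(),bot.read_clock())
p=bot.read_position()
for s in(.010,.018,.025):
    bot.move_linear(list(np.array(G)-s*D),.04)
    print(s,bot.read_position(),np.dot(np.array(bot.read_position())-p,D),bot.read_ft_force(),bot.read_gripper_width())
print(bot.read_clock())
cv2.imwrite("pics/w2.png",bot.camera("wrist")[...,::-1])
E
```

```text
False
grip 0.002306955787314552 23.25766772031784 [-8.255  -1.1812 46.1073] [0.4498 0.1542 0.0274] 5.05
0.01 [0.4459 0.1519 0.0276] -0.00447957139378718 [ 2.6918  7.5887 31.2274] -0.002537948084303794
0.018 [0.4366 0.1467 0.0274] -0.015149705861118776 [-4.5894  1.4927 42.9727] 0.0004184489513313339
0.025 [0.4296 0.1428 0.0274] -0.023190820551523862 [-6.0329  0.7564 45.4157] -0.0020229285700467006
6.125
```

View pics/w2.png

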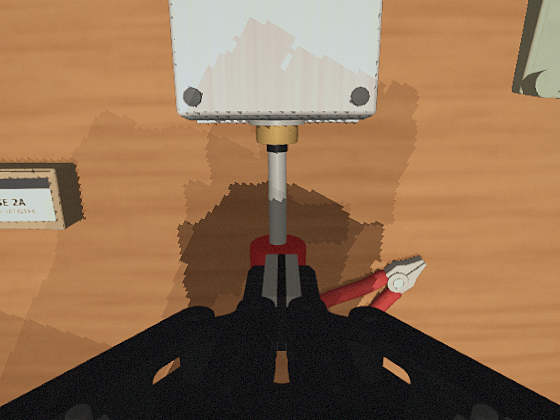

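The picture shows the rod out by about 20 mm with one black ring at (277,148). But the gripper reads fully shut, which doesn't fit holding a 27 mm knob, so I'll check from the side before letting go.

```bash
python3 - <<'E'
from h import *
from cell import bot
np.set_printoptions(precision=4,suppress=True)
T=wristT(bot)
print(bot.read_position(),bot.read_tool_rot(),bot.read_gripper_width(),bot.read_finger_force(),bot.read_ft_force(),bot.read_moment())
a=bot.camera("scene");b=bot.camera("top")
f=lambda im,x,y:cv2.resize(im[y:y+100,x:x+130,::-1],None,fx=3,fy=3,interpolation=cv2.INTER_CUBIC)
cv2.imwrite("pics/s3.png",np.hstack([f(a,245,150),f(b,250,180)]))
c=bot.calibration("wrist");C=np.linalg.inv(T)
p=np.array(bot.read_position())
for z in(0,.019,.031):
    P=C[:3,:3]@(p+[0,0,z])+C[:3,3]; print(z,(c["mtx"]@(P/P[2]))[:2])
E
```

```text
[0.4296 0.1428 0.0274] [-0.0002  0.9683  0.2497  0.0062] -0.0016401454226149385 22.76602193713188 [-5.5817  0.7378 45.1562] [ 0.2781  1.1275 -0.0829]
0 [280.507  243.3972]
0.019 [280.5282 258.8264]
0.031 [280.5441 270.4005]
```

View pics/s3.png

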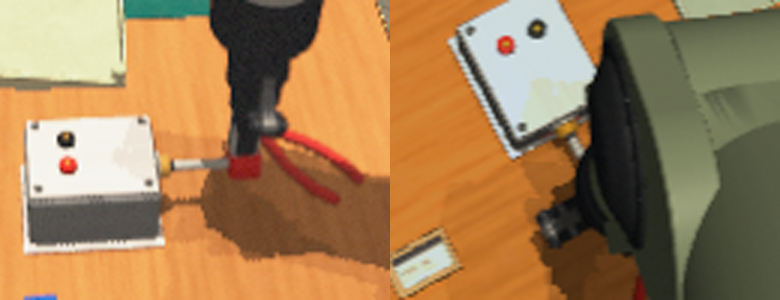

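The fingers have slipped up and are shut on top of the knob (scene crop, knob at about (243,167)), pressing down with about 45 N. Friction then dragged the rod to roughly 21–25 mm. I'll raise the tool straight up in small steps, watching the force, so the detent can settle.

```bash
python3 - <<'E'
from h import *
from cell import bot
np.set_printoptions(precision=4,suppress=True)
p=np.array(bot.read_position())
for z in(.028,.034,.040):
    bot.move_linear([p[0],p[1],z],.05)
    print(z,bot.read_position(),bot.read_ft_force(),bot.read_gripper_width(),bot.read_finger_force())
    if bot.read_ft_force()[2]<-15: break
cv2.imwrite("pics/w4.png",bot.camera("wrist")[...,::-1]); print(bot.read_clock())
E
```

```text
0.028 [0.4297 0.1428 0.0281] [-0.4972  0.3855  0.4515] -0.0036556708276498494 1.0067334026098251
0.034 [0.4292 0.1428 0.0338] [-0.4515 -0.116  -0.0082] 0.0015867754573385367 0.0
0.04 [0.4298 0.1429 0.0402] [ 0.514   1.0012 -0.1581] 0.0030304989679995897 0.0
7.1833
```

View pics/w4.png

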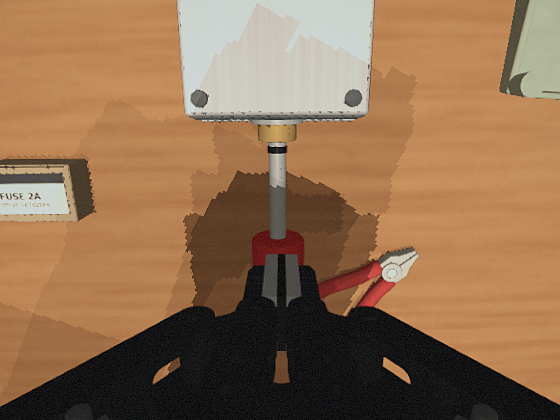

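Contact is gone, and one ring shows clear of the bushing at (277,149). I'll lift away and measure both rods.

```bash
python3 - <<'E'
from h import *
from cell import bot
np.set_printoptions(precision=4,suppress=True)
p=np.array(bot.read_position())
bot.move_linear([p[0],p[1],.15],.12)
q=K-.06*D
bot.move_linear([q[0],q[1],.18],.12)
T=wristT(bot); im=bot.camera("wrist"); c=bot.calibration("wrist")
for b in blobs(im,"red",60):
    P=plane(c,b[3],.045,T)[0]; print("red",b[0],b[3],P,"out",-np.dot(P-[.4448,.1531,.045],D))
s=bot.camera("scene"); cs=bot.calibration("scene")
for col in("red","blue"):
    for b in blobs(s,col,40):
        if b[0]<400: 
            P=plane(cs,b[3],.045)[0]; print("scene",col,b[0],b[3],P,"red out",-np.dot(P-[.4461,.1514,.045],D))
f=lambda im,x,y:cv2.resize(im[y:y+133,x:x+130,::-1],None,fx=3,fy=3,interpolation=cv2.INTER_CUBIC)
cv2.imwrite("pics/w5.png",np.hstack([f(im,215,50),f(s,240,160)])); print(bot.read_position(),bot.read_clock())
E
```

```text
red 801.5 [280.299  144.5061] [0.4237 0.1412 0.045 ] out 0.024202056163886185
scene red 81.5 [326.8875 203.4888] [0.4242 0.1396 0.045 ] red out 0.02482981873874948
scene blue 100.5 [258.0978 254.2206] [0.5052 0.333  0.045 ] red out -0.13947417176246021
[0.3941 0.1244 0.1796] 8.9167
```

View pics/w5.png

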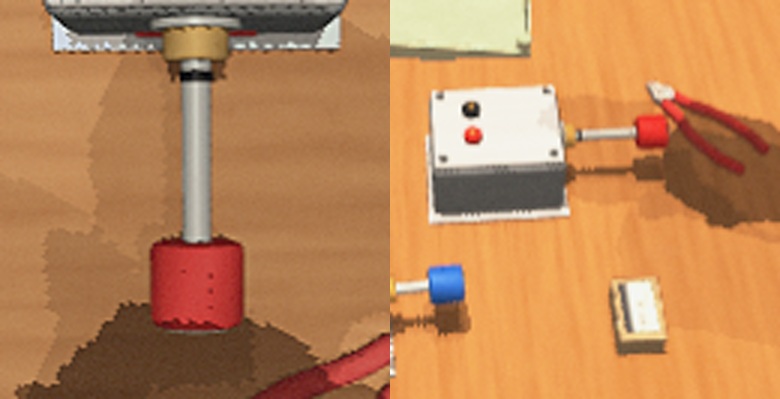

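The left crop shows one black ring at (196,75) just outside the bushing. The red rod measures 24–25 mm out and the blue knob hasn't moved. The arm is touching nothing.

```bash
python3 -c "
from cell import bot
print(bot.close_job())"
```

```text
the job is handed in; nothing more can be done
None
```

The red rod rests in its middle click: one ring shows, it measures about 24.5 mm out, and the blue rod is untouched. The grip slipped off the knob, so friction from the fingers shut on top of it (about 46 N on the wrist sensor) pulled the rod out; if that counts as the gripper's body, it exceeds the 40 N limit. The job was handed in at about 9 s.

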